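# Trial-stack a broken jar under a weight bar

## Task

Rebuild the small broken jar on the centre of the turntable from the bottom up: first the foot, then the lower belly, the shoulder and the neck, each set down upright and squarely on the one below, never dropped. Then pick up the brass-headed weight bar at its balance point, carry it level and lay it across the middle of the rebuilt neck's mouth so that it balances there and presses the joints together. Leave the odd little collar, the jar of adhesive and the brush where they are.

Things in the scene. Friction and masses are not known exactly. Their poses are not given: they have to be found in the camera images.
- stand: Low round metal turntable, locked and fixed to the bench, 100 mm diameter, 30 mm high, with two thin rings drawn on its flat top. Origin: centre of its underside on the bench; the top is 30 mm above it. The pot is rebuilt at its centre.
- foot: Foot of a small terracotta jar: low round piece, 32 mm high, filled with a pale plaster core. Outer diameter 44 mm at the bottom, widening to 56 mm from 14 mm height up to its flat top. 0.12 kg. Stands upright, right way up; origin: centre of its underside, z up. Grasp on the upright band, 14-32 mm up.
- belly: Lower belly of the jar: the widest and biggest piece, terracotta, plaster core, 42 mm high. Outer diameter 56 mm at the bottom (meets the foot's top), widening to 66 mm from 14 mm height up to its wide flat top. 0.2 kg. Stands upright, right way up; origin: centre of its underside, z up. Grasp on the upright band, 14-42 mm up.
- shoulder: Shoulder of the jar: terracotta, plaster core, 38 mm high. Outer diameter 66 mm from the bottom (meets the belly's top) to 20 mm height, then narrowing like a cone to a flat top 38 mm across. 0.17 kg. Stands upright, right way up; origin: centre of its underside, z up. Grasp on the upright band, 0-20 mm up.
- neck: Neck of the jar: the tall narrow piece, terracotta, plaster core, 50 mm high. Outer diameter 38 mm up to 22 mm height (meets the shoulder's top), flaring to 44 mm from 30 mm up to the flat mouth. 0.11 kg. Stands upright, right way up; origin: centre of its underside, z up. Grasp on the upright mouth band, 30-50 mm up.
- weight_bar: Bar 210 mm long, 0.5 kg, lying flat: steel, 12 mm wide, 14 high, with a brass head (30 long, 34 wide, 32 high) at one end, undersides flush. Origin: on the underside below the balance point; x along the bar to the head, z up. The head spans x = 33 to 63 mm, the plain end is at x = -147 mm. Grasp the steel at the origin, across its 12 mm width.
- collar: Bystander: a small terracotta collar from another pot, plaster-filled, 30 mm diameter, 22 mm high. Not part of this jar. Origin: centre of its underside.
- jar: Bystander: a closed screw-capped jar of adhesive, amber glass, 54 mm diameter, 62 mm high. Origin: centre of its underside.
- brush: Bystander: a finds brush about 200 mm long lying on the bench, across from the weight bar. Origin: underside, near the middle.
Not all that is in view belongs to the job. There is more than one size of the weight_bar; the one meant has the size given above.

How it is judged:
By the outcome, as a careful person would: the job done as asked, in the order asked, and still so for the second after the job is handed in, with the robot touching nothing.
It also fails if it takes over 131 s, if anything falls off the work surface, if the arm or the gripper's body presses on something with over 40 N, if the wrist force passes 120 N, or if a joint passes its speed limit or range.

## Robot

A 7-joint arm with a two-finger parallel gripper is mounted at the origin on the work surface. World frame = base frame: x ahead of the robot, y to its left, z up, the work surface at z = 0. Lengths are in m, angles in rad, forces in N, time in s.
With the tool pointing down it reaches from about 0.35 to 0.9 m from the base axis. Payload 8.1 kg.
Tool frame: the origin (TCP) lies midway between the tips of the shut fingers; the grasp point (between the pads) lies 19 mm behind it; z points along the fingers, y is the line along which they close (so a half turn about z gives the same grasp; the last joint's range is limited). The gripper opens to 92 mm and grips with 3 to 60 N. Pads are 19 mm wide; open, the fingers measure 130 mm over their backs; the gripper's body (75 mm by 190 mm) begins 47 mm behind the grasp point.
Start: joints at [-1.376, 0.434, 0.025, 1.573, -0.012, 1.134, -0.075], TCP at [0.183, 0.597, 0.227] pointing down, gripper open.
Joint ranges: [-2.62, 2.62], [-0.44, 2.09], [-1.27, 1.32], [0.08, 2.57], [-1.32, 4.46], [0.12, 2], [-2.74, 2.74]. Speed limits (rad/s): [2.22, 2.22, 3.01, 3.01, 3.14, 3.14, 3.14].

## Interface

Orientations are given as a rotation vector (axis times angle).
In Python, from cell import arm gives the robot as it stands.
- The arm moves only by the tool carry_out, never from a script. Its arguments are lists of equal length, an entry for each row: "claw": the finger opening in cm, from 0 to 9.18; "delta_pos": the shift along the tool's x, y, z in cm, a list of three; "angular": the turn, a rotation vector about the tool's x, y, z in rad, a list of three. In form: {"claw": [claw, ...], "delta_pos": [[dx, dy, dz], ...], "angular": [[ax, ay, az], ...]}. A call has 1 to 20 rows; each row shifts and turns the commanded pose from where the row before left it, along the tool's axes as they then stand; what a row does not reach is not made up. A row lasts 1/10 s, in which the tool goes at most 50 mm and 8.59 degrees, less where a joint would pass 70% of its speed; a pose out of reach is approached as far as the arm can. A call with a gripper value outside its range is refused whole. The fingers move at their own pace and stop on an object; "force" is the grip in N (left out, the last holds). Time passes only in rows, so rows that do not move let the fingers close. It gives the time, the measured TCP pose, the force, the opening and the grip force at its end, in the units of the state.
- arm.observe(): the state, without advancing time (a new reading comes with each control period).
- arm.get_image(name): name is "side" or "top" or "wrist"; returns a dict with "frame" (400x640x3 uint8, red, green, blue), "mtx" (3x3 intrinsics, pixels), "T" (4x4, takes a point from camera to world coordinates). Camera axes: x right, y down, z forward; pixel columns grow to the right and rows downward; lengths in m; the calibration is good to about 2 mm. A picture is of the moment at which its call begins. There is no depth.
- arm.sign_off(): hands the job in; it is judged then, once.
Trained networks look in a picture, given as the dict that the camera call returned (one of the last four; its "shot" number tells which), for a name from the list of things; names that differ only in an ending like _2 or _b are one class to them, and where a whole thing is asked for, a point or a joint stands for the part that bears it (a point fixed in the world has none). Each returns a list of dicts, best first, with "conf" (0 to 1); they miss things now and then, are a little off and sometimes report something else, mostly with a low value. They report only what shows in the picture. A call takes as long as a camera call. They do not tell look-alikes from the thing itself.
- arm.look_for(label, picture): "centre" ([column, row] as shares, 0 to 1, of the picture: columns of its width, rows of its height, amid what is visible of it).
- arm.trace(label, picture): "region" (400x640 bool, what is visible of it) and "centre" ([column, row] as shares, 0 to 1, of the picture: columns of its width, rows of its height, amid what is visible of it).
- arm.place_of(label, picture): "centre" ([column, row] as shares, 0 to 1, of the picture: columns of its width, rows of its height: a listed point, or the origin of a listed thing).
The state is a dict: "clock": time; "joints": joint angles; "dq": joint speeds; "joint_efforts": joint torques, N m; "position": TCP position; "ee_rot": TCP orientation; "force": force on the tool from outside, world axes, zero at the start; "ft_torque": the same for the moment, N m; "width": opening from 0.0 (shut) to 1.0 (fully open); "gripper_force": force on a finger pad.
Only numpy, scipy, OpenCV 4.12 (cv2) and the standard library are available. Lean on these libraries where they do the work, as an engineer would, in place of code of your own. Each camera call takes 0.05 s, during which the arm holds its last target. There are 200 camera calls.

## Working session

There is one attempt and no reset: what is moved stays moved. The work goes in short steps, Python scripts to look and compute and a tool call to move; the robot and the scene stay as the last step left them, time stands still between calls to the robot, and variables do not carry over. Pictures are saved under pics/ and viewed, at most 14 in all, crops included, and the job is handed in when it is done.

Besides the shell and the picture viewer there is one more tool, called in YAML: its name, and indented under it one key for each argument. carry_out: Moves the arm, as the interface text tells. Its arguments: {"type":"object","properties":{"claw":{"type":"array","items":{"type":"number"}},"delta_pos":{"type":"array","items":{"type":"array","items":{"type":"number"}}},"angular":{"type":"array","items":{"type":"array","items":{"type":"number"}}},"force":{"type":"number"}},"required":["claw","delta_pos","angular"]}

```bash
mkdir -p pics; ls; cat > h.py <<'E'
import numpy as np, cv2
from cell import arm
def ray(im,px):
    K=im["mtx"];T=np.array(im["T"]);d=T[:3,:3]@np.linalg.inv(K)@np.array([px[0],px[1],1.]);return T[:3,3],d/np.linalg.norm(d)
def atz(im,px,z):
    o,d=ray(im,px);return o+d*(z-o[2])/d[2]
def tri(rs):
    A=np.zeros((3,3));b=np.zeros(3)
    for o,d in rs:
        P=np.eye(3)-np.outer(d,d);A+=P;b+=P@o
    p=np.linalg.solve(A,b);return p,[np.linalg.norm((np.eye(3)-np.outer(d,d))@(p-o)) for o,d in rs]
def proj(im,p):
    T=np.array(im["T"]);c=T[:3,:3].T@(np.asarray(p)-T[:3,3]);u=np.array(im["mtx"])@c;return u[:2]/u[2]
def save(im,n): cv2.imwrite(f"pics/{n}.png",im["frame"][:,:,::-1])
E
python3 - <<'E'
from h import *
s=arm.observe();print(s)
ims={n:arm.get_image(n) for n in("side","top","wrist")}
for n in ims: save(ims[n],n+"0");print(n,np.round(ims[n]["T"],3).tolist(),np.round(ims[n]["mtx"],1).tolist())
for l in "stand foot belly shoulder neck weight_bar collar jar brush".split():
    rr={}
    for n in ims:
        r=arm.place_of(l,ims[n]); rr[n]=[(round(q["conf"],2),np.round(np.array(q["centre"])*[640,400],1).tolist()) for q in r[:3]]
    print(l,rr)
    try:
        p,e=tri([ray(ims[n],rr[n][0][1]) for n in("side","top")]);print("   ",np.round(p,4),np.round(e,4), np.round(atz(ims["top"],rr["top"][0][1],0),4))
    except Exception as ex: print(ex)
E
```

```text
pics
{'clock': 0.0, 'joints': array([-1.37563034,  0.43520004,  0.02498459,  1.57408752, -0.01160467,
        1.13399179, -0.07508537]), 'dq': array([0.00018566, 0.00075042, 0.00014201, 0.00135008, 0.00087332,
       0.00228417, 0.00112333]), 'joint_efforts': array([-4.84519242e-04, -6.67867470e+01,  9.84572098e-01, -3.14451206e+01,
       -6.05960051e-02,  4.30666760e-02,  1.70302865e-04]), 'position': array([0.18327716, 0.59699648, 0.22596306]), 'ee_rot': array([-4.66095337e-01, -3.10673390e+00,  2.41740829e-03]), 'force': array([-0.34259489,  0.5641054 , -0.30136113]), 'ft_torque': array([ 0.00378069, -0.03027682,  0.00724981]), 'gripper_force': 0.0, 'width': 1.003386148183691}
side [[0.744, -0.45, 0.493, 0.144], [-0.667, -0.48, 0.569, -0.513], [-0.019, -0.753, -0.658, 0.637], [0.0, 0.0, 0.0, 1.0]] [[379.5, 0.0, 316.6], [0.0, 379.5, 204.5], [0.0, 0.0, 1.0]]
top [[-0.022, -0.984, 0.175, 0.382], [-0.999, 0.025, 0.019, -0.023], [-0.024, -0.174, -0.984, 1.124], [0.0, 0.0, 0.0, 1.0]] [[472.9, 0.0, 326.5], [0.0, 472.9, 196.8], [0.0, 0.0, 1.0]]
wrist [[0.294, 0.924, 0.243, 0.118], [0.956
[... 964 characters left out ...]
0.82, [210.6, 159.8]), (0.6, [267.5, 152.5])], 'top': [(0.69, [161.2, 224.0]), (0.66, [200.6, 159.6]), (0.37, [400.9, 176.5])], 'wrist': []}
    [0.524  0.3977 0.0045] [0.0009 0.0009] [0.5254 0.399  0.    ]
collar {'side': [(0.57, [366.1, 313.0])], 'top': [(0.59, [437.2, 233.9])], 'wrist': []}
    [ 0.4844 -0.2608 -0.0053] [0.0022 0.0022] [ 0.4857 -0.261   0.    ]
jar {'side': [(0.65, [325.4, 207.2])], 'top': [(0.56, [324.4, 182.1])], 'wrist': []}
    [0.616  0.0021 0.0169] [0.0018 0.0018] [0.618  0.0035 0.    ]
brush {'side': [(0.91, [432.0, 369.9])], 'top': [(0.91, [497.8, 232.7]), (0.39, [439.1, 236.2])], 'wrist': []}
    [ 0.487  -0.4091 -0.0147] [0.0007 0.0007] [ 0.4851 -0.4036  0.    ]
```

View pics/top0.png

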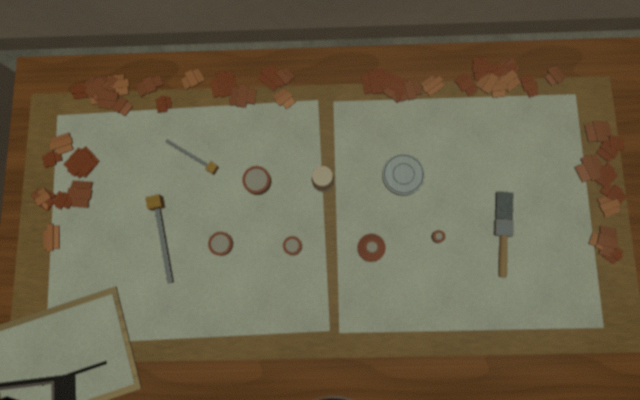

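View pics/side0.png

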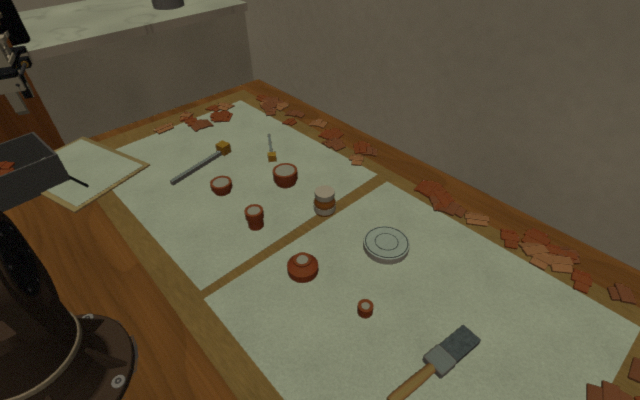

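Top view: the two bars are a long one, head (154,202), plain end (170,282), and a short one, (165,141)–(212,168). The long one is about 200 mm and is the one wanted. Neck at (292,245) vs the small collar at (438,237). The foot (220,243), belly (257,180), shoulder (371,247), glue jar (322,177) and turntable (403,174) are distinct. In the side view nothing stands in the way.

I'll go over the foot and look closer; the long bar should be in view too.

carry_out:
  claw: [9.1, 9.1, 9.1, 9.1, 9.1, 9.1, 9.1, 9.1, 9.1, 9.1, 9.1, 9.1, 9.1, 9.1]
  delta_pos:
    - [0, 0, 0]
    - [0, 0, 0]
    - [-2.9, -3.5, 0]
    - [-2.9, -3.5, 0]
    - [-2.9, -3.5, 0]
    - [-2.9, -3.5, 0]
    - [-2.9, -3.5, 0]
    - [-2.9, -3.5, 0]
    - [-2.9, -3.5, 0]
    - [-2.9, -3.5, 0]
    - [-2.9, -3.5, 0]
    - [-2.9, -3.5, 0]
    - [0, 0, 0]
    - [0, 0, 0]
  angular:
    - [0, 0, -0.149]
    - [0, 0, -0.149]
    - [0, 0, 0]
    - [0, 0, 0]
    - [0, 0, 0]
    - [0, 0, 0]
    - [0, 0, 0]
    - [0, 0, 0]
    - [0, 0, 0]
    - [0, 0, 0]
    - [0, 0, 0]
    - [0, 0, 0]
    - [0, 0, 0]
    - [0, 0, 0]
  force: 25

```text
clock: 2.9
position: [0.474, 0.2466, 0.2268]
ee_rot: [0.004, 3.141, 0.0]
force: [-0.4, -0.1, -0.7]
width: 0.991
gripper_force: 0.0
```

```bash
cat >> h.py <<'E'
from scipy.optimize import least_squares
PROF=dict(foot=[(0,44),(14,56),(32,56)],belly=[(0,56),(14,66),(42,66)],shoulder=[(0,66),(20,66),(38,38)],
 neck=[(0,38),(22,38),(30,44),(50,44)],stand=[(0,100),(30,100)],collar=[(0,30),(22,30)],jar=[(0,54),(62,54)])
def sil(im,l,p):
    a=np.linspace(0,2*np.pi,60,endpoint=False)
    pts=np.array([proj(im,[p[0]+d/2e3*np.cos(t),p[1]+d/2e3*np.sin(t),p[2]+h/1e3]) for h,d in PROF[l] for t in a])
    return cv2.convexHull(pts.astype(np.float32))
def cen(c):
    m=cv2.moments(c);return np.array([m["m10"],m["m01"]])/m["m00"],m["m00"]
def masks(im,l,near=None):
    best=None
    for r in arm.trace(l,im)[:3]:
        m=r["region"].astype(np.uint8)
        cs,_=cv2.findContours(m,cv2.RETR_EXTERNAL,cv2.CHAIN_APPROX_NONE)
        if not cs: continue
        c=cv2.convexHull(max(cs,key=cv2.contourArea));k,A=cen(c)
        if near is not None and np.linalg.norm(k-proj(im,near))>60: continue
        return c,k,A,r["conf"]
def fit(obs,l,p0,z=0.0,freez=False):
    """obs: list of (im,centroid)"""
    f=lambda q:np.concatenate([cen(sil(im,l,[q[0],q[1],q[2] if freez else z]))[0]-k for im,k in obs])
    s=least_squares(f,p0 if freez else p0[:2]);return s.x,np.round(s.fun,1)
E
python3 - <<'E'
from h import *
G=dict(foot=[.475,.248,0],belly=[.622,.164,0],neck=[.468,.081,0],shoulder=[.461,-.094,0],stand=[.6225,-.185,0])
ims={n:arm.get_image(n) for n in("wrist","top","side")}
save(ims["wrist"],"w1")
for l in G:
    o=[]
    for n in ims:
        r=masks(ims[n],l,G[l])
        if r is None: continue
        A0=cen(sil(ims[n],l,G[l]))[1]
        print(l,n,"conf",round(r[3],2),"px",np.round(r[1]),"area/model",round(r[2]/A0,2),np.round(fit([(ims[n],r[1])],l,G[l])[0],4))
        o.append((ims[n],r[1]))
    if len(o)>1: x,e=fit(o,l,G[l],freez=True);print("  joint",np.round(x,4),e)
w=ims["wrist"]
for r in arm.place_of("weight_bar",w): print(r["conf"],np.round(atz(w,np.array(r["centre"])*[640,400],0),4),np.array(r["centre"])*[640,400])
E
```

```text
foot wrist conf 0.81 px [329. 171.] area/model 0.95 [0.4738 0.2519]
foot top conf 0.47 px [221. 253.] area/model 0.1 [0.4519 0.2464]
foot side conf 0.56 px [221. 185.] area/model 0.84 [0.4758 0.2546]
  joint [0.4698 0.2505 0.0048] [-1.2 -2.8 -2.1 -7.8 -1.5  0.2]
belly wrist conf 0.62 px [258. 300.] area/model 0.6 [0.6343 0.1646]
belly top conf 0.73 px [257. 180.] area/model 0.97 [0.6223 0.1638]
belly side conf 0.87 px [285. 175.] area/model 0.93 [0.6224 0.1669]
  joint [0.6276 0.1649 0.0047] [-0.9 -2.6 -0.8 -2.6  1.9 -1.8]
neck top conf 0.69 px [292. 245.] area/model 0.9 [0.4644 0.0797]
neck side conf 0.93 px [254. 216.] area/model 0.89 [0.4644 0.0831]
  joint [0.4636 0.0798 0.003 ] [-0.2  0.3  0.4 -0.1]
shoulder wrist conf 0.73 px [ 26. 155.] area/model 0.79 [ 0.4578 -0.0915]
shoulder top conf 0.66 px [371. 247.] area/model 0.99 [ 0.4585 -0.102 ]
shoulder side conf 0.83 px [302. 267.] area/model 0.9 [ 0.4574 -0.0988]
  joint [ 0.459  -0.098  -0.0064] [-0.4  0.4 -1.9 -0.   0.4  1.3]
stand top conf 0.78 px [403. 174.] area/model 0.89 [ 0.6294 -0.1839]
stand side conf 0.93 px [386. 245.] area/model 0.87 [ 0.6322 -0.1791]
  joint [ 0.6276 -0.1826  0.0065] [-0.1  0.2  0.2 -0.1]
0.68 [0.6788 0.3048 0.    ] [368.128 317.4  ]
0.66 [0.5292 0.4028 0.    ] [451.712 210.88 ]
```

View pics/w1.png

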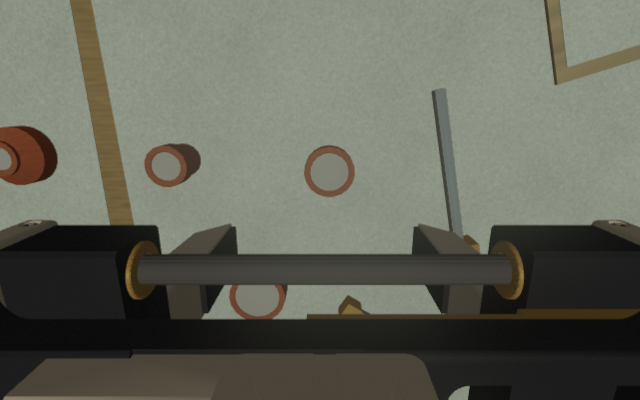

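The wrist view shows the foot at (329,171), nearly between the fingers (mid column ≈325). The neck is at (167,166), the shoulder at (20,155), and the long bar runs from (440,92) down behind the right finger. I'll grip twice at right angles to centre each piece exactly.

carry_out:
  claw: [9.1, 9.1, 9.1, 9.1, 9.1, 9.1, 9.1, 5.2, 5.2, 5.2, 5.2, 5.2, 5.2, 5.2, 5.2, 5.2]
  delta_pos:
    - [0, 0.5, 4.0]
    - [0, 0, 4.5]
    - [0, 0, 4.5]
    - [0, 0, 4.5]
    - [0, 0, 3.0]
    - [0, 0, 1.6]
    - [0, 0, 0]
    - [0, 0, 0]
    - [0, 0, 0]
    - [0, 0, 0]
    - [0, 0, 0]
    - [0, 0, 0]
    - [0, 0, 0]
    - [0, 0, 0]
    - [0, 0, 0]
    - [0, 0, 0]
  angular:
    - [0, 0, 0]
    - [0, 0, 0]
    - [0, 0, 0]
    - [0, 0, 0]
    - [0, 0, 0]
    - [0, 0, 0]
    - [0, 0, 0]
    - [0, 0, 0]
    - [0, 0, 0]
    - [0, 0, 0]
    - [0, 0, 0]
    - [0, 0, 0]
    - [0, 0, 0]
    - [0, 0, 0]
    - [0, 0, 0]
    - [0, 0, 0]
  force: 8

```text
clock: 5.45
position: [0.4738, 0.2527, 0.0063]
ee_rot: [-0.0, 3.141, 0.001]
force: [-1.4, -0.9, 6.4]
width: 0.606
gripper_force: 8.0
```

```bash
python3 - <<'E'
from h import *
s=arm.observe();print(s["clock"],s["joints"],s["width"]*9.18,s["gripper_force"],s["force"],s["position"])
E
```

```text
5.45 [-0.64712805  0.58084118  0.07923246  2.00335545 -0.08193666  0.55953186
  1.05948295] 5.562118616257093 8.000276684761047 [-1.39288338 -0.9182037   6.37071824] [0.47376864 0.25267665 0.00629073]
```

carry_out:
  claw: [8, 8, 8, 8, 8, 8, 8, 8, 8, 8, 8, 8, 8, 8]
  delta_pos:
    - [0, 0, 0]
    - [0, 0, 0]
    - [0, 0, 0]
    - [0, 0, 0]
    - [0, 0, 0]
    - [0, 0, 0]
    - [0, 0, 0]
    - [0, 0, 0]
    - [0, 0, 0]
    - [0, 0, 0]
    - [0, 0, 0]
    - [0, 0, 0]
    - [0, 0, 0]
    - [0, 0, 0]
  angular:
    - [0, 0, 0]
    - [0, 0, 0]
    - [0, 0, 0]
    - [0, 0, 0.143]
    - [0, 0, 0.143]
    - [0, 0, 0.143]
    - [0, 0, 0.143]
    - [0, 0, 0.143]
    - [0, 0, 0.143]
    - [0, 0, 0.143]
    - [0, 0, 0.143]
    - [0, 0, 0.143]
    - [0, 0, 0.143]
    - [0, 0, 0.141]

```text
clock: 6.85
position: [0.4734, 0.2527, 0.0057]
ee_rot: [-2.228, -2.215, -0.0]
force: [0.9, -0.3, -0.5]
width: 0.873
gripper_force: 0.0
```

carry_out:
  claw: [5, 5, 5, 5, 5, 5, 5, 5, 5]
  delta_pos:
    - [0, 0, 0]
    - [0, 0, 0]
    - [0, 0, 0]
    - [0, 0, 0]
    - [0, 0, 0]
    - [0, 0, 0]
    - [0, 0, 0]
    - [0, 0, 0]
    - [0, 0, 0]
  angular:
    - [0, 0, 0]
    - [0, 0, 0]
    - [0, 0, 0]
    - [0, 0, 0]
    - [0, 0, 0]
    - [0, 0, 0]
    - [0, 0, 0]
    - [0, 0, 0]
    - [0, 0, 0]
  force: 15

```text
clock: 7.75
position: [0.4735, 0.2525, 0.0058]
ee_rot: [2.222, 2.221, 0.0]
force: [-0.1, -0.5, 0.5]
width: 0.603
gripper_force: 15.0
```

carry_out:
  claw: [5, 5, 5, 5, 5, 5, 5, 5, 5, 5, 5, 5, 5, 5, 5, 5, 5, 5]
  delta_pos:
    - [0, 0, -2]
    - [0, 0, -4]
    - [0, 0, -5]
    - [0, 0, -5]
    - [0, 0, -4]
    - [-4.2, 1.2, 0]
    - [-4.2, 1.2, 0]
    - [-4.2, 1.2, 0]
    - [-4.2, 1.2, 0]
    - [-4.2, 1.2, 0]
    - [-4.2, 1.2, 0]
    - [-4.2, 1.2, 0]
    - [-4.2, 1.2, 0]
    - [-4.2, 1.2, 0]
    - [-4.2, 1.2, 0]
    - [-4.2, 1.2, 0]
    - [0, 0, 0]
    - [0, 0, 0]
  angular:
    - [0, 0, 0]
    - [0, 0, 0]
    - [0, 0, 0]
    - [0, 0, 0]
    - [0, 0, 0]
    - [0, 0, 0]
    - [0, 0, 0]
    - [0, 0, 0]
    - [0, 0, 0]
    - [0, 0, 0]
    - [0, 0, 0]
    - [0, 0, 0]
    - [0, 0, 0]
    - [0, 0, 0]
    - [0, 0, 0]
    - [0, 0, 0]
    - [0, 0, 0]
    - [0, 0, 0]

```text
clock: 9.55
position: [0.6048, -0.2109, 0.2052]
ee_rot: [-2.224, -2.218, 0.001]
force: [-0.3, 0.3, -0.9]
width: 0.605
gripper_force: 15.0
```

```bash
python3 - <<'E'
from h import *
import pickle
w=arm.get_image("wrist");save(w,"w2");pickle.dump(w,open("w2.pkl","wb"))
s=arm.observe();print(s["position"],s["width"],np.round(s["joints"],2))
for l,p in dict(stand=[.629,-.182,0],shoulder=[.459,-.098,0]).items():
    r=masks(w,l)
    if r: print(l,r[1:],proj(w,p),cen(sil(w,l,p)),fit([(w,r[1])],l,p))
E
```

```text
[ 0.60507174 -0.20911222  0.20516475] 0.6025729250661926 [-0.22  0.55  0.74  1.6  -0.4   1.15  0.61]
stand (array([347.31977174, 144.40872776]), 7447.5, 0.61) [346.21562069 144.53875935] (array([348.1592682 , 145.86509585]), 7732.442132494529) (array([ 0.62813296, -0.18053906]), array([ 0., -0.]))
shoulder (array([176.7896256 ,  62.41229589]), 4042.0, 0.63) [182.83249597  63.42207917] (array([177.18117596,  60.73494158]), 4260.978772665418) (array([ 0.45842399, -0.09955594]), array([-0., -0.]))
```

View pics/w2.png

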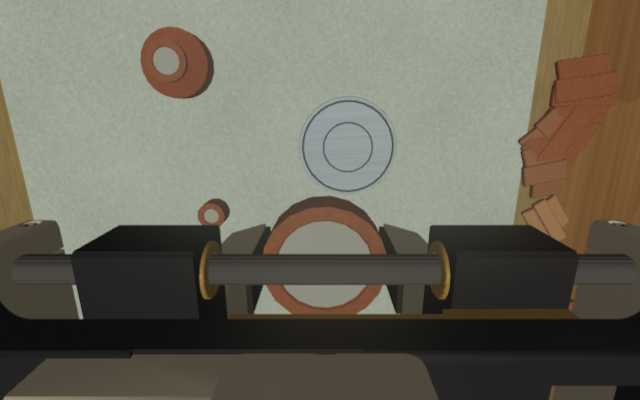

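```bash
python3 - <<'E'
from h import *
import pickle
w=pickle.load(open("w2.pkl","rb"));g=cv2.GaussianBlur(cv2.cvtColor(w["frame"],cv2.COLOR_RGB2GRAY),(3,3),0).astype(float)
c0=np.array([347.,145.])
for r0,r1 in((18,32),(37,50)):
    pts=[]
    for a in np.linspace(0,2*np.pi,120,endpoint=False):
        rr=np.arange(r0,r1,.25);q=c0[:,None]+np.array([np.cos(a),np.sin(a)])[:,None]*rr
        v=cv2.remap(g.astype(np.float32),q[0].astype(np.float32)[None],q[1].astype(np.float32)[None],cv2.INTER_LINEAR)[0]
        pts.append(q[:,v.argmin()])
    e=cv2.fitEllipseAMS(np.array(pts,np.float32))
    print(np.round(e[0],1),np.round(e[1],1),np.round(atz(w,e[0],.03),4))
print("held foot top px",proj(w,[.605,-.2092,.231]), [proj(w,[.605+s*.028,-.2092,.231])[0] for s in(1,-1)])
print("stand top edge fit z=.03 of contour 100mm:",np.round(proj(w,[.628,-.1805,.03]),1))
E
```

```text
[347.4 146.7] [48.4 49.4] [ 0.6283 -0.1809  0.03  ]
[347.4 145.6] [88.9 90.6] [ 0.6282 -0.1798  0.03  ]
held foot top px [324.32924572 264.7084668 ] [np.float64(388.35063723899265), np.float64(260.3485055253148)]
stand top edge fit z=.03 of contour 100mm: [347.1 146.3]
```

carry_out:
  claw: [5, 5, 5, 5, 5, 5, 5, 5]
  delta_pos:
    - [2.9, 2.3, 0]
    - [0, 0, 4.5]
    - [0, 0, 4.5]
    - [0, 0, 4.0]
    - [0, 0, 2.5]
    - [0, 0, 0.9]
    - [0, 0, 0]
    - [0, 0, 0]
  angular:
    - [0, 0, 0]
    - [0, 0, 0]
    - [0, 0, 0]
    - [0, 0, 0]
    - [0, 0, 0]
    - [0, 0, 0]
    - [0, 0, 0]
    - [0, 0, 0]

```text
clock: 10.5
position: [0.6294, -0.1803, 0.0432]
ee_rot: [2.219, 2.221, 0.002]
force: [0.1, -0.6, -1.4]
width: 0.608
gripper_force: 15.0
```

carry_out:
  claw: [5, 5, 5, 5, 5]
  delta_pos:
    - [0, 0, 0.3]
    - [0, 0, 0.15]
    - [0, 0, 0.1]
    - [0, 0, 0]
    - [0, 0, 0]
  angular:
    - [0, 0, 0]
    - [0, 0, 0]
    - [0, 0, 0]
    - [0, 0, 0]
    - [0, 0, 0]

```text
clock: 11.0
position: [0.6285, -0.1805, 0.0364]
ee_rot: [2.222, 2.221, 0.0]
force: [0.5, 0.3, -0.9]
width: 0.604
gripper_force: 15.0
```

carry_out:
  claw: [5, 5, 5]
  delta_pos:
    - [0, 0, 0.05]
    - [0, 0, 0.05]
    - [0, 0, 0]
  angular:
    - [0, 0, 0]
    - [0, 0, 0]
    - [0, 0, 0]

```text
clock: 11.3
position: [0.6285, -0.1806, 0.0358]
ee_rot: [2.222, 2.221, 0.001]
force: [-1.6, 1.1, 5.0]
width: 0.602
gripper_force: 15.0
```

carry_out:
  claw: [8, 8, 8, 8, 9.1, 9.1, 9.1, 9.1, 9.1, 9.1, 9.1, 9.1, 9.1, 9.1, 9.1, 9.1, 9.1, 9.1]
  delta_pos:
    - [0, 0, 0]
    - [0, 0, 0]
    - [0, 0, 0]
    - [0, 0, -1.5]
    - [0, 0, -4]
    - [0, 0, -5]
    - [0, 0, -5]
    - [0, 0, -4]
    - [4.3, -0.1, 0]
    - [4.3, -0.1, 0]
    - [4.3, -0.1, 0]
    - [4.3, -0.1, 0]
    - [4.3, -0.1, 0]
    - [4.3, -0.1, 0]
    - [4.3, 0, 0]
    - [4.3, 0, 0]
    - [0, 0, 0]
    - [0, 0, 0]
  angular:
    - [0, 0, 0]
    - [0, 0, 0]
    - [0, 0, 0]
    - [0, 0, 0]
    - [0, 0, 0]
    - [0, 0, 0]
    - [0, 0, 0]
    - [0, 0, 0]
    - [0, 0, 0]
    - [0, 0, 0]
    - [0, 0, 0]
    - [0, 0, 0]
    - [0, 0, 0]
    - [0, 0, 0]
    - [0, 0, 0]
    - [0, 0, 0]
    - [0, 0, 0]
    - [0, 0, 0]

```text
clock: 13.1
position: [0.6222, 0.1647, 0.2308]
ee_rot: [2.218, 2.224, 0.0]
force: [0.2, -1.7, -0.8]
width: 0.992
gripper_force: 0.0
```

```bash
python3 - <<'E'
from h import *
w=arm.get_image("wrist");t=arm.get_image("top");sd=arm.get_image("side")
s=arm.observe();print(s["position"],np.round(s["joints"],2))
r=masks(w,"belly",[.6223,.165,0]);print(r[1:],fit([(w,r[1])],"belly",[.622,.165]))
P0=[.6285,-.1805,.03]
o=[]
for im in(t,sd):
    r=masks(im,"foot",P0)
    if r: print("foot",r[1:],fit([(im,r[1])],"foot",P0,z=.03)); o.append((im,r[1]))
if len(o)==2: print(fit(o,"foot",P0,freez=True))
E
```

```text
[0.62266669 0.16158017 0.23097437] [-0.81  0.54  0.75  1.56 -0.38  1.2   0.01]
(array([324.04698597, 169.32145901]), 2933.5, 0.96) (array([0.62228535, 0.16739705]), array([-0., -0.]))
foot (array([404.47126437, 171.19961686]), 435.0, 0.96) (array([ 0.62757998, -0.18339279]), array([0., 0.]))
foot (array([386.85360569, 234.25255339]), 538.5, 0.66) (array([ 0.62905303, -0.18007987]), array([ 0., -0.]))
(array([ 0.62632652, -0.18248728,  0.03382069]), array([-0.1,  0.2,  0.2, -0. ]))
```

carry_out:
  claw: [9.1, 9.1, 9.1, 9.1, 9.1, 9.1, 9.1, 6.2, 6.2, 6.2, 6.2, 6.2, 6.2, 6.2]
  delta_pos:
    - [0.4, 0, 4.0]
    - [0, 0, 4.5]
    - [0, 0, 4.5]
    - [0, 0, 4.5]
    - [0, 0, 3.0]
    - [0, 0, 1.6]
    - [0, 0, 0]
    - [0, 0, 0]
    - [0, 0, 0]
    - [0, 0, 0]
    - [0, 0, 0]
    - [0, 0, 0]
    - [0, 0, 0]
    - [0, 0, 0]
  angular:
    - [0, 0, 0]
    - [0, 0, 0]
    - [0, 0, 0]
    - [0, 0, 0]
    - [0, 0, 0]
    - [0, 0, 0]
    - [0, 0, 0]
    - [0, 0, 0]
    - [0, 0, 0]
    - [0, 0, 0]
    - [0, 0, 0]
    - [0, 0, 0]
    - [0, 0, 0]
    - [0, 0, 0]
  force: 8

```text
clock: 14.8
position: [0.623, 0.1679, 0.0105]
ee_rot: [2.221, 2.221, 0.003]
force: [-1.0, 0.2, 7.5]
width: 0.718
gripper_force: 8.0
```

carry_out:
  claw: [8.6, 8.6, 8.6, 8.6, 8.6, 8.6, 8.6, 8.6, 8.6, 8.6, 8.6, 8.6, 8.6, 8.6]
  delta_pos:
    - [0, 0, 0]
    - [0, 0, 0]
    - [0, 0, 0]
    - [0, 0, 0]
    - [0, 0, 0]
    - [0, 0, 0]
    - [0, 0, 0]
    - [0, 0, 0]
    - [0, 0, 0]
    - [0, 0, 0]
    - [0, 0, 0]
    - [0, 0, 0]
    - [0, 0, 0]
    - [0, 0, 0]
  angular:
    - [0, 0, 0]
    - [0, 0, 0]
    - [0, 0, 0]
    - [0, 0, -0.143]
    - [0, 0, -0.143]
    - [0, 0, -0.143]
    - [0, 0, -0.143]
    - [0, 0, -0.143]
    - [0, 0, -0.143]
    - [0, 0, -0.143]
    - [0, 0, -0.143]
    - [0, 0, -0.143]
    - [0, 0, -0.143]
    - [0, 0, -0.141]

```text
clock: 16.2
position: [0.6225, 0.1673, 0.0091]
ee_rot: [0.009, -3.142, 0.0]
force: [0.4, -1.0, 0.1]
width: 0.934
gripper_force: 0.0
```

carry_out:
  claw: [6, 6, 6, 6, 6, 6, 6, 6]
  delta_pos:
    - [0, 0, 0]
    - [0, 0, 0]
    - [0, 0, 0]
    - [0, 0, 0]
    - [0, 0, 0]
    - [0, 0, 0]
    - [0, 0, 0]
    - [0, 0, 0]
  angular:
    - [0, 0, 0]
    - [0, 0, 0]
    - [0, 0, 0]
    - [0, 0, 0]
    - [0, 0, 0]
    - [0, 0, 0]
    - [0, 0, 0]
    - [0, 0, 0]
  force: 18

```text
clock: 17.0
position: [0.6224, 0.1676, 0.0092]
ee_rot: [-0.0, -3.141, -0.0]
force: [1.0, -0.8, -1.3]
width: 0.717
gripper_force: 18.0
```

carry_out:
  claw: [6, 6, 6, 6, 6, 6, 6, 6, 6, 6, 6, 6, 6, 6, 6, 6]
  delta_pos:
    - [0, 0, -2]
    - [0, 0, -5]
    - [0, 0, -5]
    - [-0.6, -4.3, 0]
    - [0, -4.3, 0]
    - [0, -4.3, 0]
    - [0, -4.4, 0]
    - [0, -4.4, 0]
    - [0, -4.4, 0]
    - [0, -4.4, 0]
    - [0, -4.3, 0]
    - [0, 0, 3]
    - [0, 0, 2]
    - [0, 0, 0]
    - [0, 0, 0]
    - [0, 0, 0]
  angular:
    - [0, 0, 0]
    - [0, 0, 0]
    - [0, 0, 0]
    - [0, 0, 0]
    - [0, 0, 0]
    - [0, 0, 0]
    - [0, 0, 0]
    - [0, 0, 0]
    - [0, 0, 0]
    - [0, 0, 0]
    - [0, 0, 0]
    - [0, 0, 0]
    - [0, 0, 0]
    - [0, 0, 0]
    - [0, 0, 0]
    - [0, 0, 0]

```text
clock: 18.6
position: [0.6294, -0.1803, 0.0805]
ee_rot: [-0.001, 3.14, -0.0]
force: [0.5, 0.8, -1.8]
width: 0.714
gripper_force: 18.0
```

```bash
cat >> h.py <<'E'
def avg(n=6):
    """mean TCP pose over a few control periods (camera calls let time pass)"""
    v=[]
    for _ in range(n): v.append(arm.observe()["position"]); arm.get_image("wrist")
    s=arm.observe();print("tcp",np.round(np.mean(v,0),4),"sd",np.round(np.std(v,0),4),"rot",np.round(s["ee_rot"],3),"F",np.round(s["force"],1),"w",round(s["width"]*91.8,1),"j",np.round(s["joints"],2),"t",s["clock"])
E
python3 -c "
from h import *;avg()"
```

```text
tcp [ 0.6293 -0.1803  0.0804] sd [0.0002 0.     0.0002] rot [-1.000e-03  3.141e+00 -0.000e+00] F [ 0.6 -0.5 -2.4] w 65.9 j [ 0.06  0.63  0.21  1.66 -0.16  0.87  1.91] t 18.9
```

carry_out:
  claw: [6, 6, 6, 6, 6, 6, 6]
  delta_pos:
    - [0.08, 0, 0.4]
    - [0, 0, 0.3]
    - [0, 0, 0.1]
    - [0, 0, 0.05]
    - [0, 0, 0.05]
    - [0, 0, 0.03]
    - [0, 0, 0]
  angular:
    - [0, 0, 0]
    - [0, 0, 0]
    - [0, 0, 0]
    - [0, 0, 0]
    - [0, 0, 0]
    - [0, 0, 0]
    - [0, 0, 0]

```text
clock: 19.6
position: [0.6277, -0.1804, 0.0711]
ee_rot: [-0.0, 3.141, 0.001]
force: [-5.1, 1.9, 11.9]
width: 0.717
gripper_force: 18.0
```

carry_out:
  claw: [8.6, 8.6, 8.6, 8.6, 9.1, 9.1, 9.1, 9.1, 9.1, 9.1, 9.1, 9.1, 9.1, 9.1]
  delta_pos:
    - [0, 0, 0]
    - [0, 0, 0]
    - [0, 0, 0]
    - [0, 0, -2]
    - [0, 0, -4]
    - [0, 0, -5]
    - [0, 0, -5]
    - [4, 2, 0]
    - [4, 2, 0]
    - [4, 2, 0]
    - [4, 2, 0]
    - [1, 0.2, 0]
    - [0, 0, 0]
    - [0, 0, 0]
  angular:
    - [0, 0, 0]
    - [0, 0, 0]
    - [0, 0, 0]
    - [0, 0, 0]
    - [0, 0, 0]
    - [0, 0, 0]
    - [0, 0, 0]
    - [0, 0, 0]
    - [0, 0, 0]
    - [0, 0, 0]
    - [0, 0, 0]
    - [0, 0, 0]
    - [0, 0, 0]
    - [0, 0, 0]

```text
clock: 21.0
position: [0.459, -0.099, 0.2303]
ee_rot: [0.0, 3.14, -0.001]
force: [0.7, 0.2, -0.7]
width: 0.993
gripper_force: 0.0
```

```bash
python3 - <<'E'
from h import *
avg(2)
w=arm.get_image("wrist");t=arm.get_image("top");sd=arm.get_image("side")
r=masks(w,"shoulder",[.459,-.099,0]);print(r[1:],fit([(w,r[1])],"shoulder",[.459,-.099]))
P0=[.628,-.1805,.062]
for im in(t,sd):
    r=masks(im,"belly",P0)
    if r: print("belly",r[1:],fit([(im,r[1])],"belly",P0,z=.062))
cv2.imwrite("pics/s3.png",cv2.resize(sd["frame"][180:300,320:460,::-1],None,fx=4,fy=4))
E
```

```text
tcp [ 0.4591 -0.0991  0.2303] sd [0.0001 0.0001 0.0001] rot [ 1.000e-03  3.141e+00 -1.000e-03] F [-0.2  0.4 -1. ] w 91.3 j [-0.09  0.17  0.22  1.95 -0.04  1.03  1.72] t 21.1
(array([323.87799784, 166.30975478]), 2474.0, 0.56) (array([ 0.45705329, -0.09968988]), array([-0., -0.]))
belly (array([408.07964602, 160.62340216]), 339.0, 0.93) (array([ 0.64296445, -0.18696629]), array([-0., -0.]))
belly (array([388.57190265, 222.34513274]), 904.0, 0.82) (array([ 0.62824013, -0.1804713 ]), array([0., 0.]))
```

View pics/s3.png

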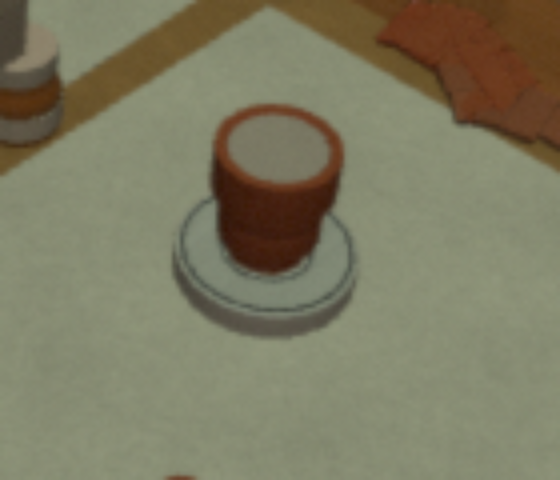

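The crop shows belly on foot, level and centred on the rings around (275,190). On to the shoulder.

carry_out:
  claw: [9.1, 9.1, 9.1, 9.1, 9.1, 9.1, 9.1, 6.2, 6.2, 6.2, 6.2, 6.2, 6.2, 6.2]
  delta_pos:
    - [0.15, 0, 4.0]
    - [0, 0, 4.5]
    - [0, 0, 4.5]
    - [0, 0, 4.5]
    - [0, 0, 3.5]
    - [0, 0, 1.7]
    - [0, 0, 0]
    - [0, 0, 0]
    - [0, 0, 0]
    - [0, 0, 0]
    - [0, 0, 0]
    - [0, 0, 0]
    - [0, 0, 0]
    - [0, 0, 0]
  angular:
    - [0, 0, 0]
    - [0, 0, 0]
    - [0, 0, 0]
    - [0, 0, 0]
    - [0, 0, 0]
    - [0, 0, 0]
    - [0, 0, 0]
    - [0, 0, 0]
    - [0, 0, 0]
    - [0, 0, 0]
    - [0, 0, 0]
    - [0, 0, 0]
    - [0, 0, 0]
    - [0, 0, 0]
  force: 8

```text
clock: 22.8
position: [0.4565, -0.0986, 0.0031]
ee_rot: [-0.0, 3.141, -0.0]
force: [0.5, 0.1, 3.1]
width: 0.714
gripper_force: 8.0
```

carry_out:
  claw: [8.6, 8.6, 8.6, 8.6, 8.6, 8.6, 8.6, 8.6, 8.6, 8.6, 8.6, 8.6, 8.6, 8.6]
  delta_pos:
    - [0, 0, 0]
    - [0, 0, 0]
    - [0, 0, 0]
    - [0, 0, 0]
    - [0, 0, 0]
    - [0, 0, 0]
    - [0, 0, 0]
    - [0, 0, 0]
    - [0, 0, 0]
    - [0, 0, 0]
    - [0, 0, 0]
    - [0, 0, 0]
    - [0, 0, 0]
    - [0, 0, 0]
  angular:
    - [0, 0, 0]
    - [0, 0, 0]
    - [0, 0, 0]
    - [0, 0, 0.143]
    - [0, 0, 0.143]
    - [0, 0, 0.143]
    - [0, 0, 0.143]
    - [0, 0, 0.143]
    - [0, 0, 0.143]
    - [0, 0, 0.143]
    - [0, 0, 0.143]
    - [0, 0, 0.143]
    - [0, 0, 0.143]
    - [0, 0, 0.141]

```text
clock: 24.2
position: [0.4561, -0.0983, 0.0029]
ee_rot: [-2.228, -2.215, -0.0]
force: [0.3, -0.6, -1.2]
width: 0.938
gripper_force: 0.0
```

carry_out:
  claw: [6, 6, 6, 6, 6, 6, 6, 6]
  delta_pos:
    - [0, 0, 0]
    - [0, 0, 0]
    - [0, 0, 0]
    - [0, 0, 0]
    - [0, 0, 0]
    - [0, 0, 0]
    - [0, 0, 0]
    - [0, 0, 0]
  angular:
    - [0, 0, 0]
    - [0, 0, 0]
    - [0, 0, 0]
    - [0, 0, 0]
    - [0, 0, 0]
    - [0, 0, 0]
    - [0, 0, 0]
    - [0, 0, 0]
  force: 18

```text
clock: 25.0
position: [0.4561, -0.0985, 0.0029]
ee_rot: [-2.221, -2.222, -0.0]
force: [0.1, 0.1, -1.3]
width: 0.714
gripper_force: 18.0
```

```bash
python3 -c "
from h import *;avg(3)"
```

```text
tcp [ 0.4562 -0.0985  0.0029] sd [0. 0. 0.] rot [-2.221 -2.221  0.   ] F [-0.1 -0.8  0.3] w 65.3 j [-0.33  0.58  0.58  2.2  -0.64  0.53  0.75] t 25.15
```

carry_out:
  claw: [6, 6, 6, 6, 6, 6, 6, 6, 6, 6, 6, 6, 6, 6]
  delta_pos:
    - [0, 0, -2]
    - [0, 0, -4]
    - [0, 0, -4]
    - [0, 0, -4]
    - [-2, 4, 0]
    - [-2, 4, 0]
    - [-2, 4, 0]
    - [-2, 4, 0]
    - [-0.2, 1.2, 0]
    - [0, 0, 2]
    - [0, 0, 0.8]
    - [0, 0, 0]
    - [0, 0, 0]
    - [0, 0, 0]
  angular:
    - [0, 0, 0]
    - [0, 0, 0]
    - [0, 0, 0]
    - [0, 0, 0]
    - [0, 0, 0]
    - [0, 0, 0]
    - [0, 0, 0]
    - [0, 0, 0]
    - [0, 0, 0]
    - [0, 0, 0]
    - [0, 0, 0]
    - [0, 0, 0]
    - [0, 0, 0]
    - [0, 0, 0]

```text
clock: 26.55
position: [0.6283, -0.1805, 0.1158]
ee_rot: [2.221, 2.221, 0.001]
force: [0.2, 1.9, -0.8]
width: 0.716
gripper_force: 18.0
```

```bash
python3 -c "
from h import *;avg(2)"
```

```text
tcp [ 0.6284 -0.1805  0.1158] sd [0. 0. 0.] rot [2.221e+00 2.221e+00 1.000e-03] F [-0.1 -0.4 -1.8] w 65.5 j [-0.26  0.68  0.74  1.66 -0.52  1.01  0.66] t 26.65
```

carry_out:
  claw: [6, 6, 6, 6, 6, 6]
  delta_pos:
    - [0, -0.04, 0.4]
    - [0, 0, 0.3]
    - [0, 0, 0.1]
    - [0, 0, 0.05]
    - [0, 0, 0.04]
    - [0, 0, 0]
  angular:
    - [0, 0, 0]
    - [0, 0, 0]
    - [0, 0, 0]
    - [0, 0, 0]
    - [0, 0, 0]
    - [0, 0, 0]

```text
clock: 27.25
position: [0.6277, -0.1805, 0.107]
ee_rot: [-2.221, -2.221, -0.001]
force: [-3.7, 1.6, 9.7]
width: 0.713
gripper_force: 18.0
```

carry_out:
  claw: [8.6, 8.6, 8.6, 8.6, 8, 8, 8, 8, 8, 8, 8, 8, 8, 8, 8, 8]
  delta_pos:
    - [0, 0, 0]
    - [0, 0, 0]
    - [0, 0, 0]
    - [0, 0, -2]
    - [0, 0, -5]
    - [0, 0, -5.3]
    - [4, -2.5, 0]
    - [4, -2.5, 0]
    - [4, -2.5, 0]
    - [4, -2.5, 0]
    - [4, -2.5, 0]
    - [4, -2.5, 0]
    - [2, -1.3, 0]
    - [0, 0, 0]
    - [0, 0, 0]
    - [0, 0, 0]
  angular:
    - [0, 0, 0]
    - [0, 0, 0]
    - [0, 0, 0]
    - [0, 0, 0]
    - [0, 0, 0]
    - [0, 0, 0]
    - [0, 0, 0]
    - [0, 0, 0]
    - [0, 0, 0]
    - [0, 0, 0]
    - [0, 0, 0]
    - [0, 0, 0]
    - [0, 0, 0]
    - [0, 0, 0]
    - [0, 0, 0]
    - [0, 0, 0]

```text
clock: 28.85
position: [0.4655, 0.0784, 0.2262]
ee_rot: [2.223, 2.219, 0.0]
force: [0.8, 0.0, 0.6]
width: 0.869
gripper_force: 0.0
```

```bash
python3 - <<'E'
from h import *
avg(2)
w=arm.get_image("wrist");sd=arm.get_image("side")
r=masks(w,"neck",[.4644,.08,0]);print(r[1:],fit([(w,r[1])],"neck",[.4644,.08]))
P0=[.628,-.1805,.104]
r=masks(sd,"shoulder",P0)
if r: print("shoulder",r[1:],fit([(sd,r[1])],"shoulder",P0,z=.104))
E
```

```text
tcp [0.4655 0.0783 0.2262] sd [0.     0.0001 0.    ] rot [ 2.224  2.218 -0.   ] F [ 0.4 -0.5  0.4] w 80.0 j [-1.03  0.23  0.91  1.98 -0.21  1.03 -0.02] t 28.95
(array([322.88050989, 169.98367882]), 1399.0, 0.76) (array([0.46431198, 0.0826863 ]), array([-0.,  0.]))
shoulder (array([389.73442557, 212.20995146]), 824.0, 0.92) (array([ 0.62732852, -0.18034209]), array([0., 0.]))
```

carry_out:
  claw: [8, 8, 8, 8, 8, 8, 8, 4.1, 4.1, 4.1, 4.1, 4.1, 4.1, 4.1, 4.1]
  delta_pos:
    - [0.4, -0.1, 4.0]
    - [0, 0, 4.5]
    - [0, 0, 4.5]
    - [0, 0, 4.0]
    - [0, 0, 2.5]
    - [0, 0, 1.0]
    - [0, 0, 0]
    - [0, 0, 0]
    - [0, 0, 0]
    - [0, 0, 0]
    - [0, 0, 0]
    - [0, 0, 0]
    - [0, 0, 0]
    - [0, 0, 0]
    - [0, 0, 0]
  angular:
    - [0, 0, 0]
    - [0, 0, 0]
    - [0, 0, 0]
    - [0, 0, 0]
    - [0, 0, 0]
    - [0, 0, 0]
    - [0, 0, 0]
    - [0, 0, 0]
    - [0, 0, 0]
    - [0, 0, 0]
    - [0, 0, 0]
    - [0, 0, 0]
    - [0, 0, 0]
    - [0, 0, 0]
    - [0, 0, 0]
  force: 4

```text
clock: 30.65
position: [0.4642, 0.0837, 0.0213]
ee_rot: [2.221, 2.221, 0.001]
force: [-0.0, 2.4, 6.3]
width: 0.474
gripper_force: 4.0
```

carry_out:
  claw: [6.6, 6.6, 6.6, 6.6, 6.6, 6.6, 6.6, 6.6, 6.6, 6.6, 6.6, 6.6, 6.6, 6.6]
  delta_pos:
    - [0, 0, 0]
    - [0, 0, 0]
    - [0, 0, 0]
    - [0, 0, 0]
    - [0, 0, 0]
    - [0, 0, 0]
    - [0, 0, 0]
    - [0, 0, 0]
    - [0, 0, 0]
    - [0, 0, 0]
    - [0, 0, 0]
    - [0, 0, 0]
    - [0, 0, 0]
    - [0, 0, 0]
  angular:
    - [0, 0, 0]
    - [0, 0, 0]
    - [0, 0, 0]
    - [0, 0, -0.143]
    - [0, 0, -0.143]
    - [0, 0, -0.143]
    - [0, 0, -0.143]
    - [0, 0, -0.143]
    - [0, 0, -0.143]
    - [0, 0, -0.143]
    - [0, 0, -0.143]
    - [0, 0, -0.143]
    - [0, 0, -0.143]
    - [0, 0, -0.141]

```text
clock: 32.05
position: [0.4637, 0.0833, 0.0209]
ee_rot: [0.009, -3.141, 0.0]
force: [-0.3, 0.6, -0.2]
width: 0.722
gripper_force: 0.0
```

carry_out:
  claw: [4, 4, 4, 4, 4, 4, 4, 4]
  delta_pos:
    - [0, 0, 0]
    - [0, 0, 0]
    - [0, 0, 0]
    - [0, 0, 0]
    - [0, 0, 0]
    - [0, 0, 0]
    - [0, 0, 0]
    - [0, 0, 0]
  angular:
    - [0, 0, 0]
    - [0, 0, 0]
    - [0, 0, 0]
    - [0, 0, 0]
    - [0, 0, 0]
    - [0, 0, 0]
    - [0, 0, 0]
    - [0, 0, 0]
  force: 12

```text
clock: 32.85
position: [0.4637, 0.0836, 0.021]
ee_rot: [0.0, -3.142, -0.0]
force: [0.1, 0.7, -1.4]
width: 0.472
gripper_force: 12.0
```

```bash
python3 -c "
from h import *;avg(3)"
```

```text
tcp [0.4637 0.0836 0.021 ] sd [0. 0. 0.] rot [ 0.    -3.141 -0.   ] F [-0.8  1.3 -0.6] w 43.4 j [-0.43  0.49  0.18  2.16 -0.17  0.51  1.45] t 33.0
```

carry_out:
  claw: [4, 4, 4, 4, 4, 4, 4, 4, 4, 4, 4, 4, 4, 4, 4, 4]
  delta_pos:
    - [0, 0, -2]
    - [0, 0, -5]
    - [0, 0, -5]
    - [0, 0, -5.4]
    - [-2.5, -4, 0]
    - [-2.5, -4, 0]
    - [-2.5, -4, 0]
    - [-2.5, -4, 0]
    - [-2.5, -4, 0]
    - [-2.5, -4, 0]
    - [-1.4, -2.4, 0]
    - [0, 0, 1.5]
    - [0, 0, 0.7]
    - [0, 0, 0]
    - [0, 0, 0]
    - [0, 0, 0]
  angular:
    - [0, 0, 0]
    - [0, 0, 0]
    - [0, 0, 0]
    - [0, 0, 0]
    - [0, 0, 0]
    - [0, 0, 0]
    - [0, 0, 0]
    - [0, 0, 0]
    - [0, 0, 0]
    - [0, 0, 0]
    - [0, 0, 0]
    - [0, 0, 0]
    - [0, 0, 0]
    - [0, 0, 0]
    - [0, 0, 0]
    - [0, 0, 0]

```text
clock: 34.6
position: [0.6281, -0.1797, 0.1697]
ee_rot: [-0.002, 3.141, 0.0]
force: [-0.1, -0.1, -1.8]
width: 0.473
gripper_force: 12.0
```

```bash
python3 -c "
from h import *;avg(2)"
```

```text
tcp [ 0.6281 -0.1798  0.1698] sd [0.     0.0001 0.    ] rot [-1.000e-03  3.141e+00  0.000e+00] F [ 0.2 -0.7 -1. ] w 43.6 j [-0.03  0.54  0.35  1.59 -0.2   1.05  1.95] t 34.7
```

carry_out:
  claw: [4, 4, 4, 4, 4, 4, 4]
  delta_pos:
    - [0, -0.07, 0.3]
    - [0, 0, 0.2]
    - [0, 0, 0.1]
    - [0, 0, 0.05]
    - [0, 0, 0.04]
    - [0, 0, 0]
    - [0, 0, 0]
  angular:
    - [0, 0, 0]
    - [0, 0, 0]
    - [0, 0, 0]
    - [0, 0, 0]
    - [0, 0, 0]
    - [0, 0, 0]
    - [0, 0, 0]

```text
clock: 35.4
position: [0.6283, -0.1812, 0.163]
ee_rot: [-0.0, 3.14, -0.0]
force: [-0.2, -0.0, 7.3]
width: 0.479
gripper_force: 12.0
```

carry_out:
  claw: [6.5, 6.5, 6.5, 6.5, 6.5, 6.5, 6.5, 6.5, 6.5, 6.5, 6.5, 6.5, 6.5, 6.5, 6.5, 6.5, 6.5, 6.5, 6.5, 6.5]
  delta_pos:
    - [0, 0, 0]
    - [0, 0, 0]
    - [0, 0, 0]
    - [0, 0, -1]
    - [0, 0, -4]
    - [0, 0, -4]
    - [0, 0, -4]
    - [0.4, 4.5, 0]
    - [0.4, 4.5, 0]
    - [0.4, 4.5, 0]
    - [0.4, 4.5, 0]
    - [0.4, 4.5, 0]
    - [0.4, 4.5, 0]
    - [0.4, 4.5, 0]
    - [0.4, 4.5, 0]
    - [0.4, 4.5, 0]
    - [0.4, 4.5, 0]
    - [0.4, 4.5, 0]
    - [0.4, 4.5, 0]
    - [0, 0, 0]
  angular:
    - [0, 0, 0]
    - [0, 0, 0]
    - [0, 0, 0]
    - [0, 0, 0]
    - [0, 0, 0]
    - [0, 0, 0]
    - [0, 0, 0]
    - [0, 0, 0]
    - [0, 0, 0]
    - [0, 0, 0]
    - [0, 0, 0]
    - [0, 0, 0]
    - [0, 0, 0]
    - [0, 0, 0]
    - [0, 0, 0]
    - [0, 0, 0]
    - [0, 0, 0]
    - [0, 0, 0]
    - [0, 0, 0]
    - [0, 0, 0]

```text
clock: 37.4
position: [0.5763, 0.3675, 0.2916]
ee_rot: [0.016, -3.139, -0.006]
force: [-0.1, -0.3, -0.3]
width: 0.71
gripper_force: 0.0
```

```bash
python3 - <<'E'
from h import *
import pickle
avg(2)
d={n:arm.get_image(n) for n in("wrist","side","top")}
pickle.dump(d,open("bar.pkl","wb"))
w=d["wrist"];sd=d["side"]
for n in d:
  for r in arm.trace("weight_bar",d[n])[:3]:
    m=r["region"].astype(np.uint8);c=max(cv2.findContours(m,0,1)[0],key=cv2.contourArea)
    print(n,round(r["conf"],2),m.sum(),np.round(cv2.boxPoints(cv2.minAreaRect(c))).tolist())
  print([(round(r["conf"],2),np.round(np.array(r["centre"])*[640,400],1)) for r in arm.place_of("weight_bar",d[n])[:3]])
a=cv2.resize(sd["frame"][160:290,330:460,::-1],None,fx=4,fy=4);a=cv2.resize(a,(400,400))
cv2.imwrite("pics/bar.png",np.hstack([w["frame"][:,240:,::-1],a]))
E
```

```text
tcp [0.5771 0.3653 0.2917] sd [0.0008 0.0022 0.0001] rot [ 0.004 -3.141  0.   ] F [-0.1 -0.4  0.6] w 64.8 j [-0.79  0.5   0.25  1.33 -0.12  1.33  1.04] t 37.5
wrist 0.95 816 [[255.0, 222.0], [264.0, 203.0], [342.0, 242.0], [333.0, 261.0]]
wrist 0.92 2041 [[323.0, 2.0], [347.0, -3.0], [379.0, 169.0], [354.0, 174.0]]
[(0.7, array([358.2, 120.8])), (0.59, array([288.9, 225.2]))]
side 0.81 518 [[164.0, 172.0], [225.0, 138.0], [233.0, 151.0], [172.0, 185.0]]
side 0.56 123 [[264.0, 142.0], [272.0, 140.0], [277.0, 161.0], [268.0, 163.0]]
[(0.79, array([217.1, 158.7])), (0.59, array([269.9, 154.1]))]
top 0.73 317 [[162.0, 149.0], [167.0, 139.0], [219.0, 165.0], [215.0, 175.0]]
top 0.7 805 [[144.0, 195.0], [163.0, 193.0], [173.0, 282.0], [154.0, 284.0]]
[(0.85, array([161.8, 227.5])), (0.5, array([201.6, 160.2]))]
```

View pics/bar.png

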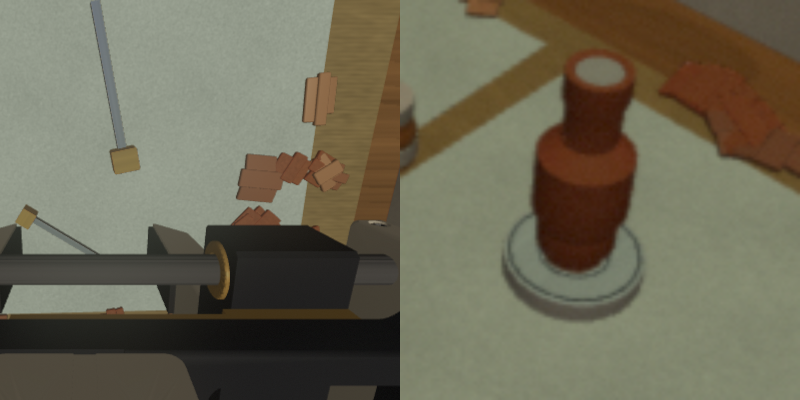

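The left half shows the long bar, with steel from (96,2) to (122,150) and its brass head at (124,160); the short look-alike is at (27,217)–(95,250). The right half shows the four pieces stacked, straight and centred. I'll fit the bar's model to the views.

```bash
cat > bar.py <<'E'
from h import *
from scipy.optimize import minimize
import pickle
def box(im,q,x0,x1,w,h):
    c,s=np.cos(q[2]),np.sin(q[2])
    pts=[proj(im,[q[0]+c*x-s*y,q[1]+s*x+c*y,z+(q[3] if len(q)>3 else 0)]) for x in(x0,x1) for y in(-w/2,w/2) for z in(0,h)]
    return cv2.convexHull(np.array(pts,np.float32))
def ras(im,q):
    m=np.zeros((1600,2560),np.uint8)
    for b in((-.147,.033,.012,.014),(.033,.063,.034,.032)): cv2.fillConvexPoly(m,np.round(box(im,q,*b)*4*16).astype(np.int32),255,shift=4)
    return cv2.resize(m,(640,400),interpolation=cv2.INTER_AREA)/255.
def iou(im,q,mk):
    r=ras(im,q);return np.minimum(r,mk).sum()/np.maximum(r,mk).sum()
def fitbar(ims,mks,q0):
    s=minimize(lambda v:-sum(iou(i,[v[0]/100,v[1]/100,v[2]/10]+list(v[3:]/100),m) for i,m in zip(ims,mks)),[q0[0]*100,q0[1]*100,q0[2]*10]+[100*z for z in q0[3:]],method="Nelder-Mead",options=dict(initial_simplex=None,xatol=.005,fatol=1e-4))
    v=s.x;return np.r_[v[:2]/100,v[2]/10,v[3:]/100],-s.fun/len(ims)
E
python3 - <<'E'
from bar import *
d={n:arm.get_image(n) for n in("wrist","side","top")};pickle.dump(d,open("bar.pkl","wb"))
avg(1)
q0=[.527,.40,.17]
mk={}
for n in d:
    p=proj(d[n],[.5,.395,0])
    rs=[r["region"] for r in arm.trace("weight_bar",d[n])]
    print(n,[iou(d[n],q0,m.astype(float)) for m in rs])
    mk[n]=max(rs,key=lambda m:iou(d[n],q0,m.astype(float))).astype(float)
pickle.dump(mk,open("mk.pkl","wb"))
for n in d: print(n,fitbar([d[n]],[mk[n]],q0))
print("ws",fitbar([d["wrist"],d["side"]],[mk["wrist"],mk["side"]],q0+[0.]))
q,_=fitbar([d["wrist"]],[mk["wrist"]],q0)
f=d["wrist"]["frame"].copy();m=ras(d["wrist"],q);cs,_=cv2.findContours((m>.5).astype(np.uint8),0,1);f=np.ascontiguousarray(f[:200,280:420]);cs=[c-np.array([280,0]) for c in cs];g=cv2.resize(f,None,fx=3,fy=3);cv2.drawContours(g,[c*3+1 for c in cs],-1,(0,255,0),1)
cv2.imwrite("pics/barfit.png",g[:,:,::-1])
E
```

```text
tcp [0.5798 0.3586 0.2922] sd [0. 0. 0.] rot [ 0.    -3.142 -0.   ] F [-0.8  0.1  0.2] w 64.8 j [-0.78  0.5   0.25  1.33 -0.12  1.33  1.04] t 38.15
wrist [np.float64(0.7363422510340824), np.float64(0.0)]
side [np.float64(0.0), np.float64(0.7887592361327922)]
top [np.float64(0.6833302120398693), np.float64(0.0)]
wrist (array([0.52983707, 0.40322957, 0.2104266 ]), np.float64(0.9360715485303776))
side (array([0.52631628, 0.39959455, 0.18034375]), np.float64(0.7984993375572259))
top (array([0.52919163, 0.3988733 , 0.21111662]), np.float64(0.8900214466391662))
ws (array([ 5.29145400e-01,  4.02863607e-01,  2.09705474e-01, -1.55403354e-06]), np.float64(0.8612241173226005))
```

View pics/barfit.png

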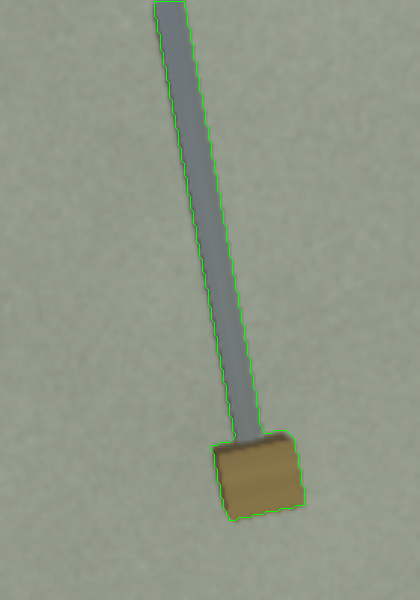

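carry_out:
  claw: [5, 5, 5, 5, 5, 5, 5, 5, 5, 5, 5, 5, 5, 5]
  delta_pos:
    - [2.5, 2.2, 0]
    - [2.5, 2.2, 0]
    - [0, 0, 0]
    - [0, 0, 0]
    - [0, 0, 4.5]
    - [0, 0, 4.5]
    - [0, 0, 4.5]
    - [0, 0, 4.5]
    - [0, 0, 4.5]
    - [0, 0, 3.5]
    - [0, 0, 2]
    - [0, 0, 0]
    - [0, 0, 0]
    - [0, 0, 0]
  angular:
    - [0, 0, 0]
    - [0, 0, 0]
    - [0, 0, -0.105]
    - [0, 0, -0.105]
    - [0, 0, 0]
    - [0, 0, 0]
    - [0, 0, 0]
    - [0, 0, 0]
    - [0, 0, 0]
    - [0, 0, 0]
    - [0, 0, 0]
    - [0, 0, 0]
    - [0, 0, 0]
    - [0, 0, 0]

```text
clock: 39.7
position: [0.5308, 0.4036, 0.0139]
ee_rot: [-0.329, 3.122, 0.002]
force: [0.6, 0.4, 0.1]
width: 0.544
gripper_force: 0.0
```

```bash
python3 - <<'E'
from h import *
from scipy.spatial.transform import Rotation as R
avg(1);s=arm.observe();M=R.from_rotvec(s["ee_rot"]).as_matrix();print(M.round(3))
print("to bar, tool frame cm",(M.T@(np.array([.5298,.403,.003])-s["position"])*100).round(2))
E
```

```text
tcp [0.5308 0.4036 0.0139] sd [0. 0. 0.] rot [-3.290e-01  3.122e+00  3.000e-03] F [-0.4 -0.3  0.1] w 49.9 j [-0.82  0.72  0.14  1.67 -0.13  0.76  1.16] t 39.75
[[-0.978 -0.209  0.002]
 [-0.209  0.978  0.002]
 [-0.003  0.001 -1.   ]]
to bar, tool frame cm [ 0.12 -0.05  1.1 ]
```

carry_out:
  claw: [5, 5, 5, 1.0, 1.0, 1.0, 1.0, 1.0, 1.0, 1.0, 1.0, 1.0, 1.0]
  delta_pos:
    - [0.1, 0, 0.7]
    - [0, 0, 0.4]
    - [0, 0, 0]
    - [0, 0, 0]
    - [0, 0, 0]
    - [0, 0, 0]
    - [0, 0, 0]
    - [0, 0, 0]
    - [0, 0, 0]
    - [0, 0, 0]
    - [0, 0, 0]
    - [0, 0, 0]
    - [0, 0, 0]
  angular:
    - [0, 0, 0]
    - [0, 0, 0]
    - [0, 0, 0]
    - [0, 0, 0]
    - [0, 0, 0]
    - [0, 0, 0]
    - [0, 0, 0]
    - [0, 0, 0]
    - [0, 0, 0]
    - [0, 0, 0]
    - [0, 0, 0]
    - [0, 0, 0]
    - [0, 0, 0]
  force: 35

```text
clock: 41.05
position: [0.5288, 0.4026, 0.0012]
ee_rot: [-0.329, 3.124, 0.0]
force: [-0.2, 0.4, 1.0]
width: 0.13
gripper_force: 35.0
```

```bash
python3 - <<'E'
from h import *
avg(2);print(arm.observe()["ft_torque"])
E
```

```text
tcp [0.5288 0.4026 0.0012] sd [0. 0. 0.] rot [-0.329  3.124  0.   ] F [ 0.6 -0.6  0.5] w 11.5 j [-0.82  0.74  0.13  1.67 -0.13  0.74  1.16] t 41.15
[-0.05071891  0.10281276  0.04036838]
```

carry_out:
  claw: [1, 1, 1, 1, 1, 1, 1, 1, 1]
  delta_pos:
    - [0, 0, -0.5]
    - [0, 0, -1.5]
    - [0, 0, -3]
    - [0, 0, -3]
    - [0, 0, -3]
    - [0, 0, -1]
    - [0, 0, 0]
    - [0, 0, 0]
    - [0, 0, 0]
  angular:
    - [0, 0, 0]
    - [0, 0, 0]
    - [0, 0, 0]
    - [0, 0, 0]
    - [0, 0, 0]
    - [0, 0, 0]
    - [0, 0, 0]
    - [0, 0, 0]
    - [0, 0, 0]

```text
clock: 42.05
position: [0.5277, 0.4018, 0.1192]
ee_rot: [0.329, -3.122, 0.003]
force: [-0.5, -0.0, -4.5]
width: 0.123
gripper_force: 35.0
```

```bash
python3 - <<'E'
from bar import *
avg(1);t=[]
for _ in range(5): t.append(arm.observe()["ft_torque"]); w=arm.get_image("wrist")
print(np.mean(t,0).round(4),np.std(t,0).round(4))
s=arm.get_image("side")
a=cv2.resize(s["frame"][90:210,130:290,::-1],None,fx=2.5,fy=2.5)
cv2.imwrite("pics/lift.png",np.hstack([w["frame"][:300,150:550,::-1],a]))
E
```

```text
tcp [0.5277 0.4018 0.1192] sd [0. 0. 0.] rot [ 3.290e-01 -3.122e+00  3.000e-03] F [-0.2  0.2 -4.8] w 11.9 j [-0.84  0.59  0.16  1.6  -0.11  0.96  1.14] t 42.1
[ 0.0436 -0.0056  0.032 ] [0.0245 0.019  0.0313]
```

View pics/lift.png

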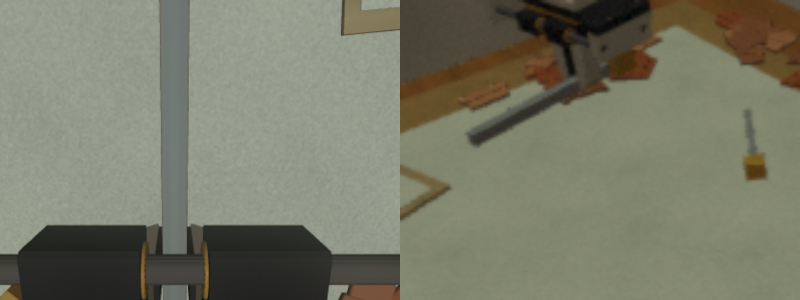

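The bar hangs level between the pads: wrist view straight down column ~175, side view plain end (475,137). Next I carry it high over the jar.

carry_out:
  claw: [1, 1, 1, 1, 1, 1, 1, 1, 1, 1, 1, 1, 1, 1, 1, 1, 1, 1, 1, 1]
  delta_pos:
    - [0, 0, -2.5]
    - [0, 0, -4]
    - [0, 0, -4]
    - [0, 0, -2.5]
    - [0.1, -2, 0]
    - [0.2, -4, 0]
    - [0.2, -4, 0]
    - [0.2, -4, 0]
    - [0.2, -4, 0]
    - [0.2, -4, 0]
    - [0.2, -4, 0]
    - [0.2, -4, 0]
    - [0.2, -4, 0]
    - [0.2, -4, 0]
    - [0.2, -4, 0]
    - [0.2, -4, 0]
    - [0.2, -4, 0]
    - [0.1, -4, 0]
    - [0.1, -2.5, 0]
    - [0, 0, 0]
  angular:
    - [0, 0, 0]
    - [0, 0, 0]
    - [0, 0, 0]
    - [0, 0, 0]
    - [0, 0, 0]
    - [0, 0, 0]
    - [0, 0, 0]
    - [0, 0, 0]
    - [0, 0, 0]
    - [0, 0, 0]
    - [0, 0, 0]
    - [0, 0, 0]
    - [0, 0, 0]
    - [0, 0, 0]
    - [0, 0, 0]
    - [0, 0, 0]
    - [0, 0, 0]
    - [0, 0, 0]
    - [0, 0, 0]
    - [0, 0, 0]

```text
clock: 44.4
position: [0.6189, -0.1621, 0.2504]
ee_rot: [0.318, -3.124, 0.005]
force: [0.0, 0.1, -5.4]
width: 0.128
gripper_force: 35.0
```

carry_out:
  claw: [1, 1, 1]
  delta_pos:
    - [0, 0, 0]
    - [0, 0, 0]
    - [0, 0, 0]
  angular:
    - [0, 0, 0]
    - [0, 0, 0]
    - [0, 0, 0]

```text
clock: 44.7
position: [0.6202, -0.1541, 0.2509]
ee_rot: [0.332, -3.124, -0.001]
force: [-0.3, -0.5, -5.1]
width: 0.128
gripper_force: 35.0
```

```bash
cat > chk.py <<'E'
from bar import *
from scipy.spatial.transform import Rotation as R
avg(2);s=arm.observe();p=s["position"];M=R.from_rotvec(s["ee_rot"]).as_matrix()
print("to target, tool cm",(M.T@(np.array([.6278,-.1812,.1932])-p)*100).round(2))
yaw=np.arctan2(-M[1,0],-M[0,0]);b=-M[:,0]
for n in("side","top"):
    im=arm.get_image(n)
    for r in arm.trace("weight_bar",im):
        m=r["region"].astype(float)
        for sh in(-.004,0,.001,.004):
            q=[p[0]+b[0]*sh,p[1]+b[1]*sh,yaw,p[2]-.0012];v=iou(im,q,m)
            if v>.1: print(n,sh,round(v,3))
    for l,z in(("neck",.142),("shoulder",.104)):
        r=masks(im,l,[.628,-.181,z])
        if r: print(n,l,round(r[2]/cen(sil(im,l,[.628,-.181,z]))[1],2),fit([(im,r[1])],l,[.628,-.181],z=z)[0].round(4))
    if n=="side": sd=im
w=arm.get_image("wrist")
a=cv2.resize(sd["frame"][130:280,300:460,::-1],(400,375));a=cv2.copyMakeBorder(a,0,25,0,0,0)
import sys
cv2.imwrite("pics/%s.png"%sys.argv[1],np.hstack([w["frame"][:,120:520,::-1],a]))
E
python3 chk.py hov
```

```text
tcp [ 0.6202 -0.1542  0.251 ] sd [0.     0.0001 0.0001] rot [-3.320e-01  3.124e+00  1.000e-03] F [ 0.4  0.8 -4.9] w 11.7 j [-0.06  0.45  0.33  1.52 -0.15  1.2   2.08] t 44.8
to target, tool cm [-0.17 -2.78  5.79]
side -0.004 0.515
side 0 0.529
side 0.001 0.529
side 0.004 0.53
side neck 0.9 [ 0.629  -0.1811]
side shoulder 0.3 [ 0.5617 -0.2265]
```

View pics/hov.png

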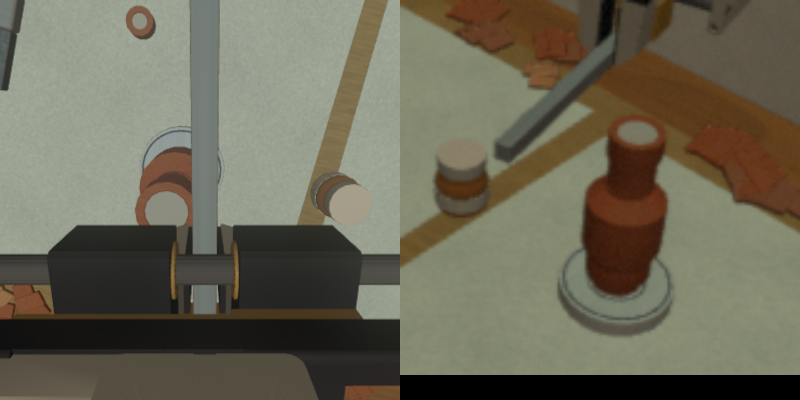

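The bar is held level, with the stack still square at (635,220). It needs 28 mm more along −y before I lower it.

carry_out:
  claw: [1, 1, 1, 1, 1, 1, 1, 1]
  delta_pos:
    - [-0.1, -1.4, 0]
    - [-0.1, -1.4, 0]
    - [0, 0, 0]
    - [0, 0, 2]
    - [0, 0, 1.8]
    - [0, 0, 1]
    - [0, 0, 0]
    - [0, 0, 0]
  angular:
    - [0, 0, 0]
    - [0, 0, 0]
    - [0, 0, 0]
    - [0, 0, 0]
    - [0, 0, 0]
    - [0, 0, 0]
    - [0, 0, 0]
    - [0, 0, 0]

```text
clock: 46.05
position: [0.6283, -0.1829, 0.2036]
ee_rot: [-0.329, 3.124, -0.0]
force: [-0.5, -1.1, -4.5]
width: 0.127
gripper_force: 35.0
```

```bash
python3 chk.py hov2
```

```text
tcp [ 0.6284 -0.1829  0.2038] sd [0.0001 0.0001 0.0002] rot [-3.290e-01  3.123e+00 -1.000e-03] F [ 1.5 -0.3 -4.3] w 11.7 j [-0.01  0.51  0.32  1.54 -0.17  1.12  2.13] t 46.15
to target, tool cm [0.05 0.18 1.1 ]
side -0.004 0.51
side 0 0.518
side 0.001 0.52
side 0.004 0.523
side neck 0.63 [ 0.6216 -0.1906]
side shoulder 0.81 [ 0.6244 -0.1838]
```

View pics/hov2.png

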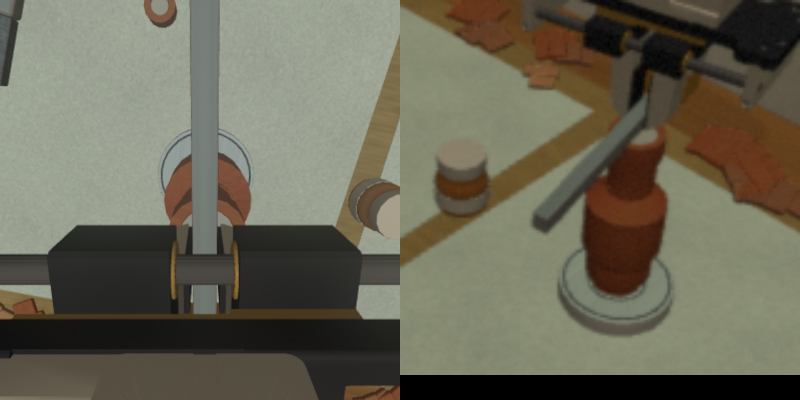

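The bar now runs over the middle of the mouth (wrist column ~205, side mouth (640,135)). I'll lower it the last centimetre gently.

carry_out:
  claw: [1, 1, 1, 1, 1, 1]
  delta_pos:
    - [0, 0.15, 0.4]
    - [0, 0, 0.4]
    - [0, 0, 0.15]
    - [0, 0, 0.05]
    - [0, 0, 0.05]
    - [0, 0, 0]
  angular:
    - [0, 0, 0]
    - [0, 0, 0]
    - [0, 0, 0]
    - [0, 0, 0]
    - [0, 0, 0]
    - [0, 0, 0]

```text
clock: 47.2
position: [0.628, -0.1812, 0.1932]
ee_rot: [-0.329, 3.123, -0.0]
force: [-0.7, 0.1, 1.4]
width: 0.127
gripper_force: 35.0
```

carry_out:
  claw: [1.4, 1.7, 2.2, 2.8, 3.4, 3.4]
  delta_pos:
    - [0, 0, 0]
    - [0, 0, 0]
    - [0, 0, 0]
    - [0, 0, 0]
    - [0, 0, 0]
    - [0, 0, 0]
  angular:
    - [0, 0, 0]
    - [0, 0, 0]
    - [0, 0, 0]
    - [0, 0, 0]
    - [0, 0, 0]
    - [0, 0, 0]

```text
clock: 47.8
position: [0.6277, -0.1811, 0.1926]
ee_rot: [0.33, -3.124, -0.0]
force: [-0.4, 0.6, -0.5]
width: 0.365
gripper_force: 0.0
```

```bash
python3 chk.py rel
```

```text
tcp [ 0.6277 -0.1811  0.1926] sd [0. 0. 0.] rot [ 0.329 -3.124 -0.   ] F [-0.6  0.2 -0.7] w 33.8 j [-0.01  0.52  0.32  1.56 -0.18  1.09  2.13] t 47.9
to target, tool cm [-0.01 -0.01 -0.06]
side -0.004 0.543
side 0 0.551
side 0.001 0.551
side 0.004 0.548
side neck 0.54 [ 0.6167 -0.1932]
side shoulder 0.77 [ 0.6222 -0.1843]
```

View pics/rel.png

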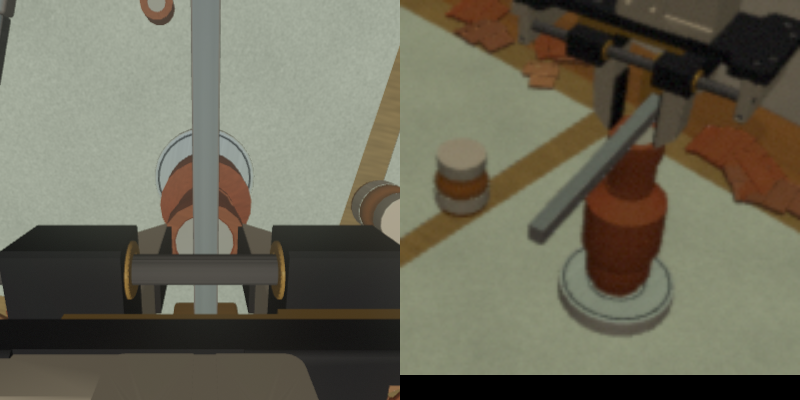

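The bar rests free across the mouth with the fingers clear on both sides. I'll rise straight up and back off.

carry_out:
  claw: [3.4, 3.4, 3.4, 3.4, 3.4, 3.4, 3.4, 3.4, 3.4, 3.4, 3.4, 3.4]
  delta_pos:
    - [0, 0, -0.5]
    - [0, 0, -1]
    - [0, 0, -2]
    - [0, 0, -4]
    - [0, 0, -4]
    - [0, 3, -2]
    - [0, 4, 0]
    - [0, 4, 0]
    - [0, 4, 0]
    - [0, 4, 0]
    - [0, 2, 0]
    - [0, 0, 0]
  angular:
    - [0, 0, 0]
    - [0, 0, 0]
    - [0, 0, 0]
    - [0, 0, 0]
    - [0, 0, 0]
    - [0, 0, 0]
    - [0, 0, 0]
    - [0, 0, 0]
    - [0, 0, 0]
    - [0, 0, 0]
    - [0, 0, 0]
    - [0, 0, 0]

```text
clock: 49.55
position: [0.5834, 0.0286, 0.3286]
ee_rot: [-0.339, 3.122, 0.003]
force: [0.3, 0.5, -1.0]
width: 0.372
gripper_force: 0.0
```

```bash
python3 - <<'E'
from bar import *
for i in range(12): t=arm.get_image("top")
s=arm.get_image("side")
q0=[.629,-.181,.209,.192]
for n,im in(("side",s),("top",t)):
    for r in arm.trace("weight_bar",im):
        m=r["region"].astype(float)
        if iou(im,q0,m)>.2: print(n,fitbar([im],[m],q0[:3]) if 0 else iou(im,q0,m))
a=cv2.resize(s["frame"][120:280,300:460,::-1],(400,400));b=cv2.resize(t["frame"][110:250,330:470,::-1],(400,400))
cv2.imwrite("pics/fin.png",np.hstack([a,b]));print(arm.observe()["clock"])
E
```

```text
side 0.8816529518658662
top 0.7882253896289856
50.3
```

View pics/fin.png

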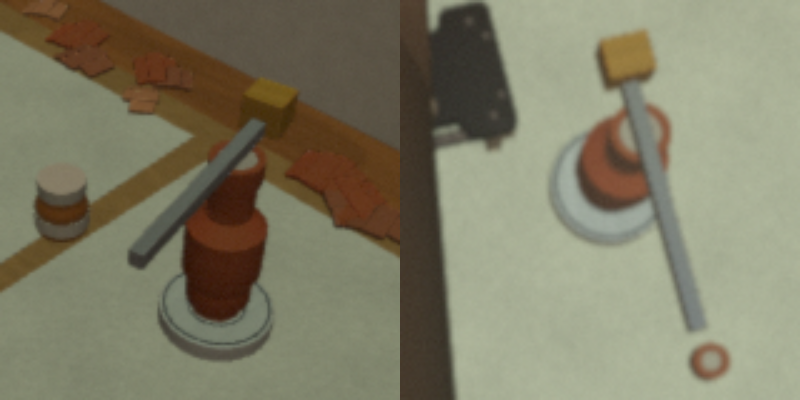

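The bar balances level across the middle of the mouth at (237,165) in the side half, and the stack is straight. The collar (710,360) and glue jar (62,205) have not been touched. I'm handing it in.

```bash
python3 -c "
from cell import arm
print(arm.sign_off())"
```

```text
the job is handed in; nothing more can be done
None
```

The jar stands rebuilt on the turntable's centre, the weight bar balances level across the middle of its mouth, the collar, adhesive jar and brush were left where they were, and the job was handed in at about 50 s of the 131 s allowed.

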